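# Roll the grinder drum up its ramp and hold it at the stop

### The job

With the fingertips, push the smooth black drum up the shallow ramp until it sits square against both blue stop posts at the top, and finish while still holding it pressed there, so that its axle can be put in. Do not let the drum roll back on the way (the red marker slides up ahead of it and stays at the highest point reached), and do not grip it, lift it or carry it. Leave the other things on the bench where they are.

Things in the scene. Friction and masses are not known exactly. Their poses are not given: they have to be found in the camera images.
- drum: The drum: a smooth, lightly oiled black cylinder with bright end discs, diameter 100 mm, length 120 mm, about 0.6 kg, free to roll, slippery (friction about 0.3). Origin at its centre (on the axis, half-way along); its y axis is the drum's axis, its x and z axes turn as it rolls. It starts at rest at the foot of the ramp against a 12 mm high steel lip.
- deck: The fixed ramp's deck: a flat aluminium plate sloping 0.14 rad. Origin on its upper face, on the centre line, 36 mm above the bench; x points up the slope (tilted with it), y across, z square to the face. It spans x -130 to 175 mm, y +-80 mm, with side rails 14 mm high at y +-70 to 80 mm. The drum's centre (z = 50 mm) lies at x = -85 mm at the start and at x = 85 mm when against the posts.
- stop_mid (a point): Point midway between the two blue stop posts, in the plane of their faces (deck x = 135 mm), 50 mm above the deck; axes as the deck's. The posts are rigid, 60 mm high, 24 mm wide, at y = +-45 mm. The drum's centre is 50 mm down the slope from this point when it touches them.
- foot_lip (a point): Middle of the top of the steel lip at the ramp's foot (deck x = -121 mm): 7 mm thick, 12 mm high, 140 mm long across the deck. Nothing stands above or behind it, so fingers can come down behind the drum above the lip.
- marker (a joint): How far the red marker has slid up the deck, in m (0 to 0.185). It starts between 0 and 0.012, is pushed by the drum against a friction of about 0.6 N, and stays where it is left. It reads about 0.160 when the drum is at the posts; it passes between them.
- marker_face (a point): Centre of the face, turned to the drum, of the red marker: an upright 22 mm wide, 57 mm high, in the middle of the deck (y = 0 there). The point lies 50 mm above the deck, at deck x = -25 mm plus the joint value; axes as the deck's. The drum touches it when the drum's centre is 50 mm down the slope from it.
- spare: Bystander: a steel roller standing on end, diameter 50 mm, height 70 mm, left of the ramp. Origin at the centre of its underside.
- offcut: Bystander: a block of pale wood, 90 x 45 x 40 mm, right of the ramp. Origin at the centre of its underside.
- collar: Bystander: a brass ring, outer diameter 48 mm, height 16 mm, lying flat left of the ramp. Origin at the centre of its underside.
- wrench: Bystander: a steel wrench lying on the bench, 170 mm long along its x. Origin at its underside.
- hammer: Bystander: a hammer lying on the bench, handle along its x. Origin at its underside.
- jar: Bystander: a glass jar with a grey lid, diameter 60 mm, height 85 mm. Origin at the centre of its underside.
Not all that is in view belongs to the job. Of the things that look like the drum, the middle-sized one is meant.

How it is judged:
On the way, in this order (a step that is already met when the one before it is completed fails the run):
1. the drum is half-way up the ramp (x of drum in the frame of deck above 0 m and z of drum in the frame of deck below 0.056 m), for 0.05 s.
2. the drum is square against the stop posts (x of drum in the frame of deck between 0.081 and 0.09 m and z of drum in the frame of deck between 0.046 and 0.054 m and angle between the y axis of drum and the y axis of deck, either way round below 0.06 rad), for 0.2 s.
At the end, for the whole second after the job is handed in: The drum lies on the deck at the top, its centre within 4 mm of touching the posts and 4 mm of its resting height over the deck, its axis within 0.06 rad of square, at rest (under 20 mm/s), with the fingers still pressing on it with more than 0.4 N (all of step 2 and contact force between the fingers and drum above 0.4 N and linear speed of drum below 0.02 m/s); the arm keeps its last pose, push and grip.
It fails at once if the drum rolled back by more than 15 mm from the marker that it had pushed up (value of joint marker above 0.016 m and x of drum in the frame of marker_face below -0.065 m).
It fails at once if the drum was lifted off the deck (more than 12 mm) (z of drum in the frame of deck above 0.062 m).
It fails at once if the drum left the ramp (z of drum in the frame of deck below 0.035 m or y of drum in the frame of deck above 0.03 m or y of drum in the frame of deck below -0.03 m).
It fails at once if one of the bystanders was moved by more than 20 mm (distance of any of spare, offcut, collar, wrench, hammer, jar from where it was at the start of the episode above 0.02 m).
It also fails if it takes over 32 s, if anything falls off the work surface, if the arm or the gripper's body presses on something with over 40 N, if the wrist force passes 120 N, or if a joint passes its speed limit or range.

### The arm

A 6-joint arm with a two-finger parallel gripper is mounted at the origin on the work surface. World frame = base frame: x ahead of the robot, y to its left, z up, the work surface at z = 0. Lengths are in m, angles in rad, forces in N, time in s.
With the tool pointing down it reaches from about 0.35 to 1 m from the base axis. Payload 7.1 kg.
Tool frame: the origin (TCP) lies between the finger pads; the fingertips stand 22 mm ahead of it and the grasp point (between the pads) lies 3 mm ahead of it; x points along the fingers, y is the direction in which the jaws open and shut, and the axes are right-handed (so a half turn about x gives the same grasp; the last joint's range is limited). The gripper opens to 85 mm and grips with 20 to 120 N. Pads are 22 mm wide; open, the fingers measure 114 mm over their backs; the gripper's body (76 mm by 85 mm) begins 54 mm behind the grasp point. The pads swing forward as they close: fully open they stand 13 mm farther back than shut.
Start: joints at [-1.302, 0.423, 1.63, -0, 1.089, -0.019], TCP at [0.177, -0.599, 0.253] pointing down, gripper open.
Joint ranges: [-3, 3], [-0.9, 2.11], [0.09, 2.58], [-1.31, 4.45], [0.11, 2.69], [-2.54, 2.54]. Speed limits (rad/s): [2.39, 2.39, 3.01, 3.14, 3.14, 3.14].

### API

Orientations are given as a rotation vector (axis times angle).
In Python, from rig import manip gives the robot as it stands. The module is installed in compiled form; this text tells all that it offers. Calls block until the motion is done:
- manip.move_to(position, orientation): joint-space move of the TCP to a pose.
- manip.servo_line(position, orientation=None, rate=0.15): straight line of the TCP; orientation=None keeps the orientation; rate is the mean speed in m/s.
- manip.set_joints(angles): joint-space move.
- manip.command_gripper(opening, f_grip=None): finger opening in m; f_grip is the grip in N (None keeps the last); returns when the fingers have stopped.
- manip.hold(seconds).
- manip.solve_ik(position, orientation): joint angles nearest the present ones, or None.
- manip.camera(name): name is "scene" or "top"; returns a dict with "image" (480x640x3 uint8, red, green, blue), "fx", "fy", "cx", "cy" (pixels), "cam_to_world" (4x4, takes a point from camera to world coordinates). Camera axes: x right, y down, z forward; pixel columns grow to the right and rows downward; lengths in m; the calibration is good to about 2 mm. A picture is of the moment at which its call begins. There is no depth.
A pose or a line that the arm cannot do raises manip.IKError and nothing moves.
- manip.sign_off(): hands the job in, once; it reports no verdict.
Readings, each from a call of its own:
- manip.get_time(): time.
- manip.get_joint_positions(): joint angles.
- manip.get_joint_vel(): joint speeds.
- manip.get_tau(): joint torques, N m.
- manip.get_position(): TCP position.
- manip.get_ee_rot(): TCP orientation.
- manip.get_contact_force(): force on the tool from outside, world axes, zero at the start.
- manip.get_torque(): the same for the moment, N m.
- manip.get_width(): finger opening in m.
Only numpy, scipy, OpenCV 4.12 (cv2) and the standard library are available. Lean on these libraries where they do the work, as an engineer would, in place of code of your own. Each camera call takes 0.05 s, during which the arm holds its last target.

## Working session

There is one attempt and no reset: what is moved stays moved. The work goes in short steps, each a Python script; the robot and the scene stay as the last script left them, time stands still between calls to the robot, and variables do not carry over. Pictures are saved under pics/ and viewed, and the job is handed in when it is done.

```bash
mkdir -p pics
python3 - <<'E'
from rig import manip
import cv2,numpy as np
np.set_printoptions(precision=4,suppress=True)
for n in("scene","top"):
    c=manip.camera(n);cv2.imwrite(f"pics/{n}0.png",c["image"][:,:,::-1]);print(n,c["fx"],c["fy"],c["cx"],c["cy"]);print(c["cam_to_world"])
    np.savez(f"{n}0.npz",**c)
print(manip.get_time(),manip.get_position(),manip.get_ee_rot(),manip.get_width())
E
```

```text
scene 609.02948189911 609.02948189911 330.1085478181441 238.78790436008236
[[ 0.0431  0.5733 -0.8182  1.4833]
 [ 0.999  -0.03    0.0316 -0.0611]
 [-0.0065 -0.8188 -0.574   0.7974]
 [ 0.      0.      0.      1.    ]]
top 508.86393926327963 508.86393926327963 322.7396171935317 233.04769206877458
[[ 0.0226 -0.982   0.1873  0.3099]
 [-0.9997 -0.0234 -0.0017  0.004 ]
 [ 0.006  -0.1873 -0.9823  1.056 ]
 [ 0.      0.      0.      1.    ]]
0.1 [ 0.1773 -0.5988  0.2526] [ 2.0674  0.3011 -2.0677] 0.08558994196892843
```

View pics/scene0.png

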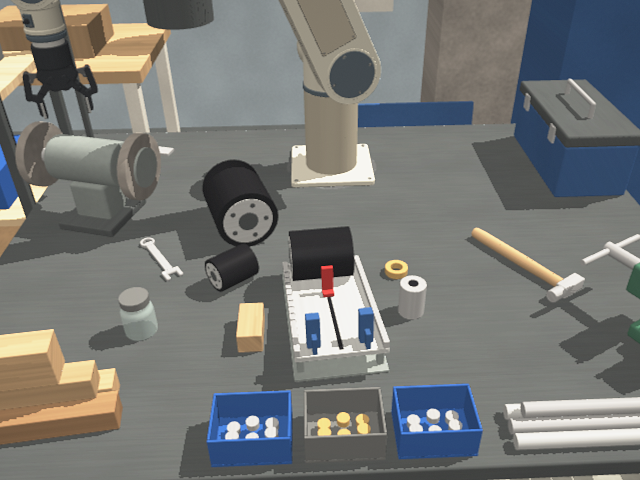

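View pics/top0.png

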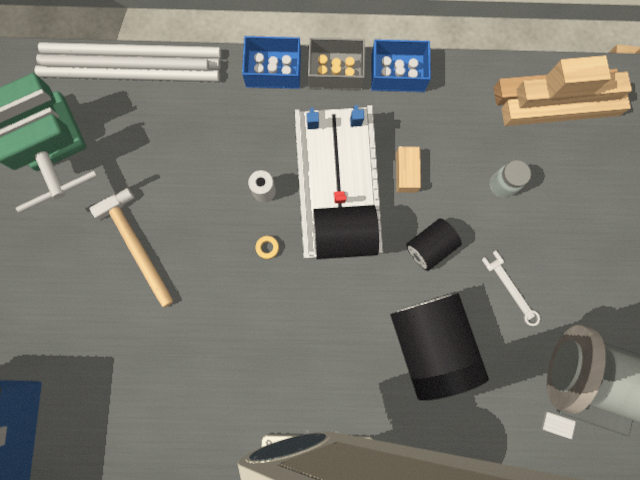

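Three black drums are visible:
- a large one at scene (240,203) / top (440,345)
- a small one at scene (231,268) / top (434,244)
- a middle-sized one at scene (321,253) / top (346,232)

The middle-sized one is meant, since it sits at the ramp foot behind the red marker. I'll confirm that in a crop.

Run:
```python
import cv2
a=cv2.imread("pics/scene0.png")[190:390,190:440]
b=cv2.imread("pics/top0.png")[90:270,280:400]
cv2.imwrite("pics/cropA.png",cv2.resize(a,None,fx=3,fy=3,interpolation=cv2.INTER_CUBIC)) 
cv2.imwrite("pics/cropB.png",cv2.resize(b,None,fx=3.3,fy=3.3,interpolation=cv2.INTER_CUBIC))
```

```text
(no output)
```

View pics/cropA.png

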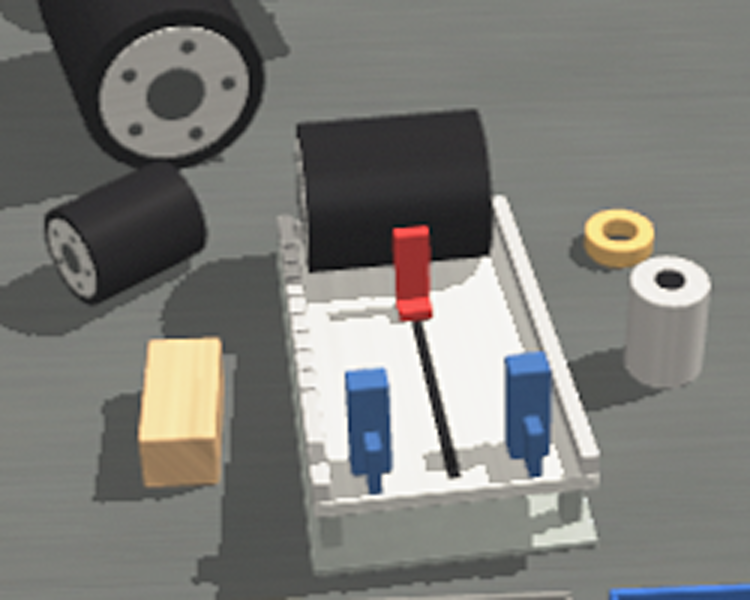

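View pics/cropB.png

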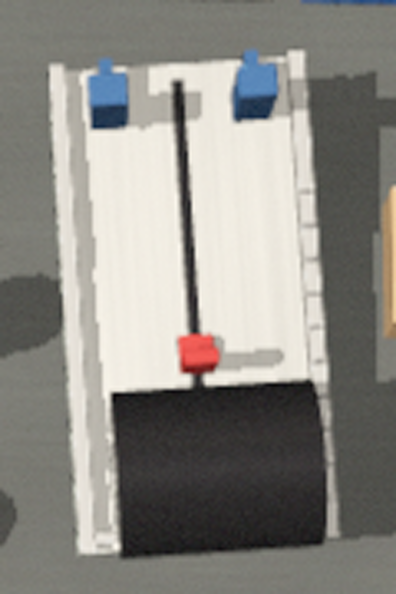

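The crops confirm it: the middle-sized drum is on the ramp, with the red marker ahead of it and the blue posts beyond. Next I'll fit the deck pose.

```bash
cat > h.py <<'E'
import numpy as np,cv2
from scipy.optimize import least_squares
from scipy.spatial.transform import Rotation as R
np.set_printoptions(precision=4,suppress=True)
def proj(c,P):
    T=np.linalg.inv(c["cam_to_world"]);P=np.atleast_2d(P)
    q=P@T[:3,:3].T+T[:3,3]
    return np.c_[c["fx"]*q[:,0]/q[:,2]+c["cx"],c["fy"]*q[:,1]/q[:,2]+c["cy"]]
def deckT(x,y,yaw):
    return R.from_euler("ZY",[yaw,-0.14]).as_matrix(),np.array([x,y,0.036])
def d2w(p,P):
    M,t=deckT(*p);return np.atleast_2d(P)@M.T+t
def ov(c,im,p,xd=-.085,yd=0,mk=0.0):
    def L(P,col,cl=False):
        q=np.round(proj(c,d2w(p,P))*16*S).astype(int)
        cv2.polylines(im,[q.reshape(-1,1,2)],cl,col,1,cv2.LINE_AA,4)
    S=im.shape[1]/640
    for s in(1,-1):
        L([[-.13,s*.08,.014],[.175,s*.08,.014],[.175,s*.07,.014],[-.13,s*.07,.014]],(0,160,0),True)
        L([[.135,s*.045-.012,0],[.135,s*.045-.012,.06],[.135,s*.045+.012,.06],[.135,s*.045+.012,0]],(0,0,255),True)
        a=np.linspace(0,6.3,60);L(np.c_[xd+.05*np.cos(a),0*a+yd+s*.06,.05+.05*np.sin(a)],(255,0,255))
    L([[-.025+mk,-.011,0],[-.025+mk,-.011,.057],[-.025+mk,.011,.057],[-.025+mk,.011,0]],(255,255,0),True)
    return im
E
python3 - <<'E'
from h import *
top=dict(np.load("top0.npz"));sc=dict(np.load("scene0.npz"))
B=lambda u,v:[u/3.3+280,v/3.3+90]
P=np.array([[.175,.08,.014],[.175,-.08,.014],[-.13,.08,.014],[.135,.045,.06],[.135,-.045,.06],[.175,.07,.014],[.175,-.07,.014]])
U=np.array([B(50,67),B(302,50),B(79,553),B(108.5,98),B(255.5,91),B(63,66),B(289,52)])
f=lambda p:(proj(top,d2w(p,P))-U).ravel()
s=least_squares(f,[.6,-.04,0],loss="soft_l1");print(s.x,s.fun.reshape(-1,2))
p=s.x
np.save("p0.npy",p)
for c,n,(r0,r1,c0,c1) in((top,"top",(90,270,270,400)),(sc,"scene",(200,390,260,420))):
    im=cv2.resize(c["image"][:,:,::-1],None,fx=4,fy=4,interpolation=cv2.INTER_LINEAR).copy()
    im=ov(c,im,p)[4*r0:4*r1,4*c0:4*c1];h=im.shape[0]; im=cv2.resize(im,None,fx=min(1,600/h),fy=min(1,600/h));cv2.imwrite(f"pics/ov_{n}.png",im)
E
```

```text
[ 0.591  -0.0288  0.0901] [[-0.6741 -0.6986]
 [ 0.3729 -0.2463]
 [ 0.0496  0.0481]
 [-0.2682  2.0668]
 [ 0.807   1.3966]
 [ 0.2375 -0.6901]
 [-0.513  -0.5594]]
```

View pics/ov_top.png

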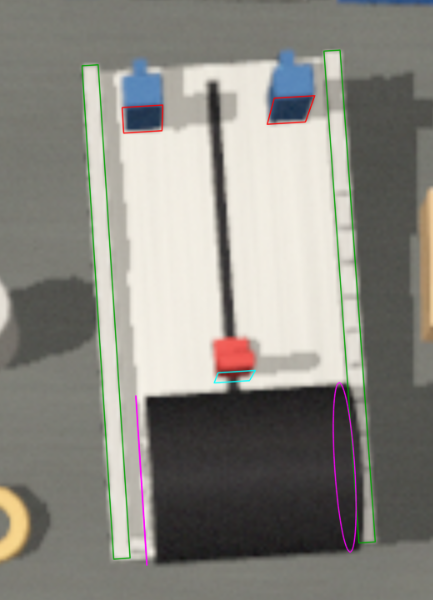

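View pics/ov_scene.png

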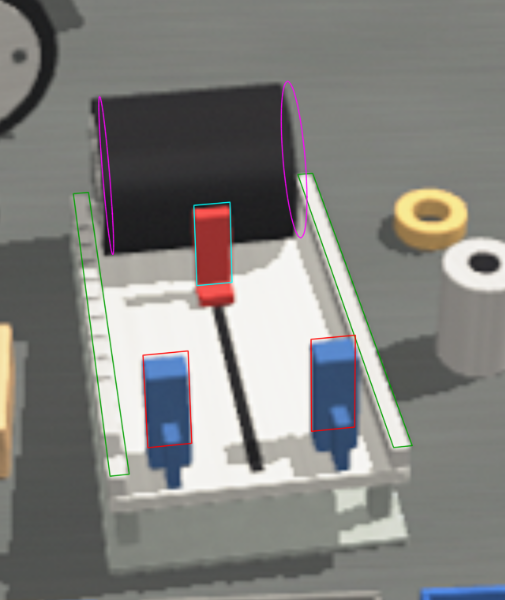

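The overlay fits the deck to about 2 mm. The drum sits about 6 mm to the -y side and square, and the marker is near 0.003. I'll come down behind the drum with the fingers spread across the deck.

```bash
cat >> h.py <<'E'
def pose(p,xd,yd,zd,lean=0.1,sgn=1):
    M,t=deckT(*p);a=-M[:,2]*np.cos(lean)+M[:,0]*np.sin(lean);b=sgn*M[:,1]
    return d2w(p,[xd,yd,zd])[0],R.from_matrix(np.c_[a,b,np.cross(a,b)]).as_rotvec()
YD=-.004
E
python3 - <<'E'
from h import *
from rig import manip
p=np.load("p0.npy")
q=np.array(manip.get_joint_positions());best=None
for s in(1,-1):
    j=manip.solve_ik(*pose(p,-.17,YD,.25,sgn=s));print(s,j)
    if j is not None and (best is None or abs(np.array(j)-q).max()<best[0]): best=(abs(np.array(j)-q).max(),s)
s=best[1];open("sgn","w").write(str(s))
manip.command_gripper(.055,20);print(manip.get_width())
manip.move_to(*pose(p,-.17,YD,.25,sgn=s))
manip.servo_line(*pose(p,-.17,YD,.052,sgn=s),rate=.15)
print(manip.get_time(),manip.get_position(),manip.get_contact_force())
for n in("top","scene"):
    c=manip.camera(n);im=c["image"][:,:,::-1]
    cv2.imwrite(f"pics/{n}1.png",cv2.resize(im[150:400,200:450],None,fx=2.4,fy=2.4))
E
```

```text
1 [-0.2112 -0.0401  2.2292  0.1065  0.7258 -1.9438]
-1 [-0.2112 -0.0401  2.2292  0.1065  0.7258  1.1978]
0.054836036182751076
4.0833 [ 0.4165 -0.0487  0.0639] [0.5281 0.6204 0.6466]
```

```bash
python3 -c "
import cv2,numpy as np
cv2.imwrite('pics/both1.png',np.hstack([cv2.resize(cv2.imread(f'pics/{n}1.png'),(400,400)) for n in('top','scene')]))"
```

```text
(no output)
```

View pics/both1.png

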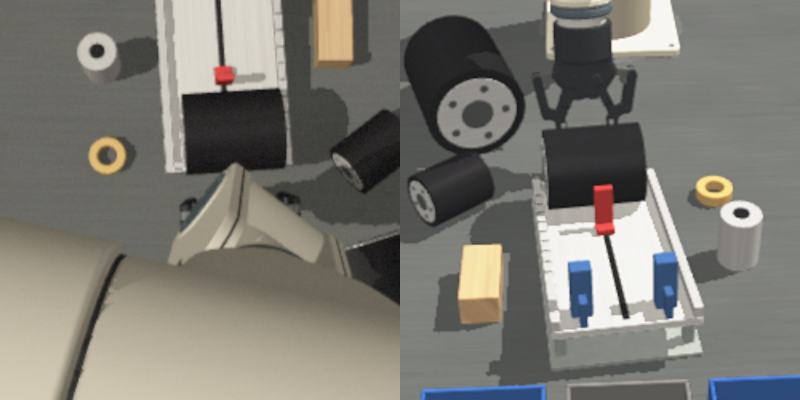

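The picture shows both fingers behind the drum, at about (560,115) and (610,115) in the right half, and nothing has moved. I'll push slowly now, looking at one intermediate point.

Run:
```python
from h import *
from rig import manip
p=np.load("p0.npy");s=int(open("sgn").read());M,_=deckT(*p)
for x in(-.158,-.15,-.14,-.12,-.06,0.0):
    manip.servo_line(*pose(p,x,YD,.052,sgn=s),rate=.04)
    print(x,manip.get_time(),np.array(manip.get_contact_force())@M)
c=manip.camera("scene");np.savez("s2.npz",**c);t=manip.camera("top")
cv2.imwrite("pics/both2.png",np.hstack([cv2.resize(i["image"][150:350,220:420,::-1],(400,400)) for i in(t,c)]))
```

```text
-0.158 4.6333 [0.8312 0.4552 0.02  ]
-0.15 4.9833 [-0.0735  0.3646 -0.4203]
-0.14 5.3833 [-0.0259  0.1019 -0.6259]
-0.12 6.0333 [-0.9535  0.2288 -0.7469]
-0.06 7.6833 [-2.1087  0.2581  0.1285]
0.0 9.3333 [-2.9318  0.1501  0.1757]
```

View pics/both2.png

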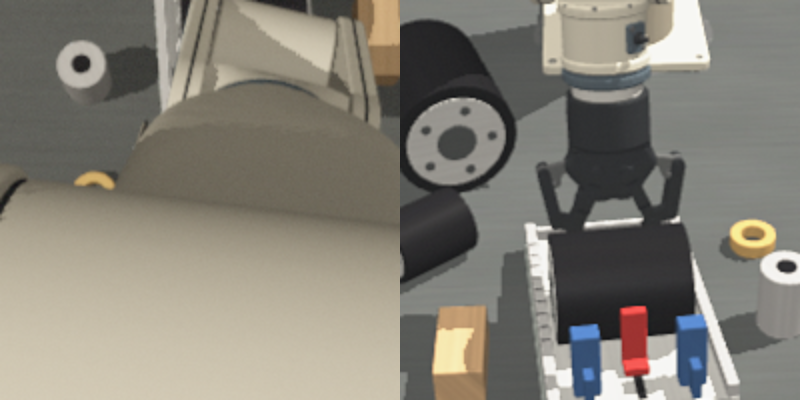

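The push is steady at about 3 N. The drum is square with the marker ahead of it at (633,340), so I'll creep on until the posts show up in the force.

Run:
```python
from h import *
from rig import manip
p=np.load("p0.npy");s=int(open("sgn").read());M,_=deckT(*p)
x=0.0
while x<.06:
    x+=.003 if x<.02 else .0015
    manip.servo_line(*pose(p,x,YD,.052,sgn=s),rate=.03)
    f=np.array(manip.get_contact_force())@M
    print(round(x,4),round(manip.get_time(),2),f)
    if f[0]<-9 or manip.get_time()>24: break
open("xlast","w").write(str(x))
c=manip.camera("scene");np.savez("s3.npz",**c)
im=cv2.resize(c["image"][:,:,::-1],None,fx=4,fy=4).copy()
a=im[4*240:4*390,4*260:4*420].copy();b=ov(c,im,p,xd=.085,yd=-.006,mk=.16)[4*240:4*390,4*260:4*420]
cv2.imwrite("pics/end.png",cv2.resize(np.hstack([a,b]),(800,375)))
```

```text
0.003 9.68 [-1.951   0.5051  0.7366]
0.006 9.93 [-1.4889  0.2575 -0.3078]
0.009 10.18 [-2.2079  0.6491  0.514 ]
0.012 10.43 [-0.6598  0.2249 -0.2345]
0.015 10.68 [-2.1265  0.0657  0.1823]
0.018 10.93 [-1.7653  0.1258 -0.8383]
0.021 11.18 [-2.599   0.6125  0.3634]
0.0225 11.43 [-2.1881  0.9656  1.0775]
0.024 11.68 [-3.6185  0.0175  0.5787]
0.0255 11.93 [-3.5505 -0.1166  0.3384]
0.027 12.18 [-7.8016 -0.6797  2.8032]
0.0285 12.43 [-10.0718  -0.9456   4.2165]
```

View pics/end.png

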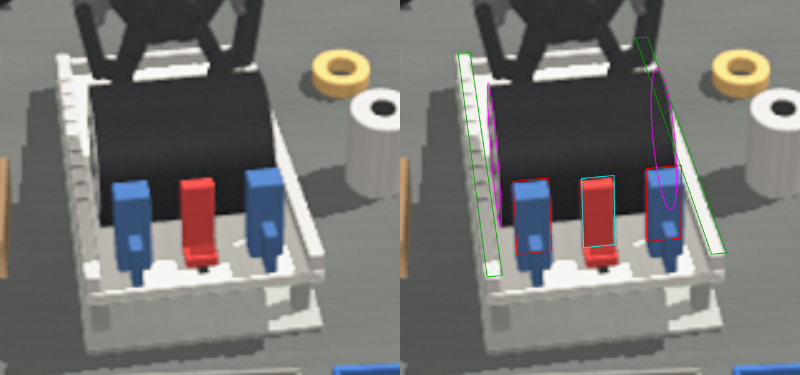

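Run:
```python
from h import *
from rig import manip
p=np.load("p0.npy");M,t=deckT(*p)
F=[];T=[]
for _ in range(15):
    manip.hold(.05);F.append(np.array(manip.get_contact_force())@M);T.append(np.array(manip.get_torque())@M)
F=np.array(F);T=np.array(T)
print(F.mean(0),F.std(0),T.mean(0),T.std(0),manip.get_time())
tc=(np.array(manip.get_position())-t)@M;print("tcp deck",tc)
f=F.mean(0);m=T.mean(0)
# planar: m_y = z*fx - x*fz ; points on line of action
for x in(0,.005,.01,.015,.03):print(x,(m[1]+x*f[2])/f[0])
```

```text
[-10.7445  -0.7947   3.5593] [0.654  0.545  0.3975] [-0.0577  1.6491  0.0727] [0.0298 0.0245 0.0253] 13.2333
tcp deck [ 0.0257 -0.0037  0.0513]
0 -0.15348708259746394
0.005 -0.15514341373221313
0.01 -0.15679974486696235
0.015 -0.15845607600171155
0.03 -0.16342506940595913
```

The force is steady at about 10.7 N, and the moment arm of about 0.15 m points to the finger pads rather than the gripper body. The drum and marker match the end-pose overlay, so I'm handing in.

```bash
python3 -c "
from rig import manip
print(manip.get_contact_force(),manip.get_time());manip.sign_off()"
```

```text
[-11.70186874  -1.52305476   1.25008849] 13.2333
the job is handed in; nothing more can be done
```

I pushed the middle-sized black drum up the ramp in one slow, forward-only push until it sat against both blue posts. I handed the job in at 13.2 s, with the fingers still pressing on it. No verdict was reported.

**What I did:** I located the ramp in the top picture; its overlay fitted to within about 2 mm. The push used both open fingertips behind the drum, which was never gripped or lifted.

**Last checks:**
- **At the posts:** the push force rose from about 3 N to 10–11 N over the last few millimetres and then held steady.
- **Position:** the overlay showed the drum square at the posts and the marker at about 0.160. This comes from pictures, so it is good to about 2 mm.
- **Bystanders:** I saw none disturbed in the pictures I took. The last close-up covered only the ramp and the things beside it.

**One disagreement:** the force square to the deck was higher than friction of 0.3 at the drum's mid-height would explain (3.6 N against 10.7 N, with the drum pressed down). The moment arm of about 0.15 m suggests contact at the finger pads rather than the gripper body, assuming the moment is measured at the wrist flange. I did not confirm this separately.

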